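# Refit the drive key and the upper stone of a flour mill

### The arm

A 6-joint arm with a two-finger parallel gripper is mounted at the origin on a cart in front of the work surface, level with it; the furniture and walls round the work are solid. World frame = base frame: x ahead of the robot, y to its left, z up, the work surface at z = 0. Lengths are in mm, angles in rad, forces in N, time in s.
With the tool pointing down it reaches from about 300 to 775 mm from the base axis. Payload 14.6 kg.
Tool frame: the origin (TCP) lies between the finger pads; the fingertips stand manip.tip_reach ahead of it and the grasp point (between the pads) lies 5 mm behind it (manip.tip_reach is the distance from the TCP to the fingertips, in mm); z points along the fingers, y is the line along which they close (so a half turn about z gives the same grasp; the last joint's range is limited). The gripper opens to 94 mm and grips with 3 to 60 N. Pads are 16 mm wide; open, the fingers measure 119 mm over their backs; the gripper's body (75 mm by 177 mm) begins 78 mm behind the grasp point.
Start: joints at [-1.168, 0.3, 1.521, -0, 1.321, -0.067], TCP at [248.981, -490.406, 219.446] pointing down, gripper open.
Joint ranges: [-3.03, 3.03], [-0.79, 2.21], [0.23, 2.52], [-1.04, 4.18], [0, 3.07], [-2.55, 2.55]. Speed limits (rad/s): [2.22, 2.22, 2.57, 3.14, 3.14, 3.14].

### API

Orientations are given as [roll, pitch, yaw] about the fixed x, y, z axes, in that order (R = Rz(yaw) Ry(pitch) Rx(roll)).
In Python, from cell import manip gives the robot as it stands. The module is installed in compiled form; this text tells all that it offers.
- The arm moves only by the shell command python3 -m creep 'ROWS' [FORCE]. ROWS is JSON, a list of rows, each a list of 3 entries, a list of its own where there are three numbers: the opening, from -1 (shut) to 1 (fully open), then the shift along the tool's x, y, z in cm, then the turn about the tool's z in units of 5 degrees (1.0 is 5 degrees). In form: [[grip, [tx, ty, tz], roll], ...]. A call has 1 to 12 rows; each row is the pose to reach, as a shift and turn from the pose commanded when the call began, along the tool's axes at that moment; what a row does not reach only later rows make up. A row lasts 1/10 s, in which the tool goes at most 50 mm and 8.59 degrees, less where a joint would pass 70% of its speed; a pose out of reach is approached as far as the arm can. A call with a gripper value outside its range is refused whole. The fingers move at their own pace and stop on an object; FORCE is the grip in N (left out, the last holds). Time passes only in rows, so rows that repeat a pose let the fingers close. It gives the time, the measured TCP pose, the force, the opening and the grip force at its end, in the units of the state.
- manip.read_state(): the state, without advancing time (a new reading comes with each control period).
- manip.camera(name): name is "scene" or "top"; returns the picture (480x640x3 uint8, red, green, blue); there is no depth.
- manip.camera_params(name): a dict with "fovy" (degrees; the focal length in pixels is half the picture's height over the tangent of half this angle, whatever the lens; pixels are square), "cx", "cy" (the principal point, pixels), "origin" and "attitude" of the camera in the world. Camera axes: x right, y down, z forward; pixel columns grow to the right and rows downward; lengths in mm; the calibration is good to about 2 mm. A picture is of the moment at which its call begins. camera_params takes no time and is no camera call.
- manip.sign_off(): hands the job in; it is judged then, once.
The state is a dict: "clock": time; "joints": joint angles; "qd": joint speeds; "effort": joint torques, N m; "eef_pos": TCP position; "eef_rot": TCP orientation; "wrist_force": force on the tool from outside, world axes, zero at the start; "moment": the same for the moment, N m; "finger_gap": finger opening in mm; "finger_force": force on a finger pad.
Only numpy, scipy, OpenCV 4.12 (cv2) and the standard library are available. Lean on these libraries where they do the work, as an engineer would, in place of code of your own. Each camera call takes 0.05 s, during which the arm holds its last target. There are 200 camera calls.

### The job

The small flour mill has been cleaned and its grinding stone must go back on. Lower the loose steel drive key into the slot across the end of the upright spindle, which has stopped at some odd angle, until it is fully down, and let go of it; then fit the upper stone over spindle and key with its keyway aligned and press it fully home, flat on the lower stone. The stones chip easily, so feel your way and never force or drop a part, and leave the other things on the worktop where they are.

Things in the scene. Friction and masses are not known exactly. Their poses are not given: they have to be found in the camera images.
- mill: opened table-top flour mill, fixed: square beech housing 160 x 160 x 64 mm, aluminium spout on its front (-x) side; on top a round aluminium chamber, 140 mm across, rim 92 mm above the worktop, round the pale lower stone (100 mm). From the stone's middle rises the steel spindle. Origin: centre of the underside; z up
- mill_seat (a point): on the spindle's axis at the lower stone's top face, 84 mm above the worktop; axes as the mill's. The upper stone's underside lies here when home. Two flat springs on the spindle's sides, square to the slot, stand 2 mm proud from here to 18 mm up and grip the stone's bore: it must be pushed home over this last part, with 3 to 12 N besides its weight
- spindle_end (a point): centre of the spindle's upper end, 34 mm above mill_seat; axes as the mill's. Spindle 24 mm diameter; one slot straight across its end, 12 mm wide, 10 mm deep, open at both sides. The gear holds the spindle: it does not turn by hand, and its angle is not reported: the slot lies along the mill's y axis to within 1.3 rad either way
- drive_key: loose steel key shaped like a staple: 40.4 mm long (x), 10 mm thick (y), 34 mm tall (z), 70 g, standing on its two legs. Origin: centre of its underside, at the feet. Seated, the origin is 12 mm above mill_seat; 22 mm while the web still rides on the spindle's end. Seated, its top 12 mm stay above the spindle's end
- key_web (a point): middle of the key's web underside, 12 mm above the key's origin; axes as the key's. The web (22 mm tall, 10 mm thick, lower 2.5 mm bevelled to 7.4) drops into the spindle's slot; the legs, 7 mm wide, 12 mm long and 26.4 mm apart inside (29 mm at the tapered feet), go down outside the spindle. Fits either way round. Grip across the 10 mm in the top 11 mm
- runner: upper millstone, right way up: pale disc 100 mm diameter, 22 mm thick, with a steel hub 54 mm in diameter standing 28 mm above the disc (50 mm in all), 0.26 to 0.36 kg. Through the hub a 26.4 mm bore, and across it a keyway 12 mm wide, 43.4 mm end to end, along the x axis. Fits either way round. Origin: centre of the underside
- hub_top (a point): centre of the hub's top face, 50 mm above the runner's origin; axes as the runner's. Grip the 54 mm hub across, above the disc. When home, the key's top is 4 mm below this
- hopper: the mill's wooden hopper, a funnel 136 mm wide and 94 mm tall, standing mouth down behind the mill; origin: centre of the underside; leave alone
- jam_jar: jam jar, 62 mm wide, 99 mm tall; origin: centre of the underside; leave alone
- used_mug: spotted mug, 82 mm wide (117 mm with its handle), 91 mm tall; origin: under it; leave alone
- lemon: a lemon, 83 x 58 x 58 mm; origin: on its underside; leave alone

How it is judged (in metres and radians):
On the way:
1. the drive key sits down in the spindle's slot and is released (z of drive_key in the frame of mill_seat below 0.015 m and horizontal distance between drive_key and mill_seat below 0.003 m and angle between drive_key's own z axis and vertical below 0.12 rad and contact force between the fingers and drive_key below 0.1 N), for 0.2 s.
At the end, for the whole second after the job is handed in: Key down in the spindle's slot (origin 9 to 15 mm above mill_seat, within 3 mm of the axis); upper stone home over it: origin at most 1.5 mm above mill_seat, within 3 mm of the axis, tilted under 0.03 rad, at rest (z of drive_key in the frame of mill_seat between 0.009 and 0.015 m and horizontal distance between each of drive_key, runner and mill_seat below 0.003 m and z of runner in the frame of mill_seat below 0.0015 m and angle between runner's own z axis and vertical below 0.03 rad and linear speed of runner below 0.01 m/s); the robot touches nothing.
It fails at once if the key is forced: more than 30 N between key and mill (contact force between drive_key and mill above 30 N).
It fails at once if the upper stone is forced or dropped on the mill: more than 40 N between them (contact force between runner and mill above 40 N).
It fails at once if the upper stone is forced onto the key: more than 40 N between them (contact force between runner and drive_key above 40 N).
It fails at once if one of the bystanders (hopper, jam jar, mug, lemon) is pushed more than 30 mm (distance of any of hopper, jam_jar, used_mug, lemon from where it was at the start of the episode above 0.03 m).
It also fails if it takes over 72 s, if anything falls off the work surface, if the arm or the gripper's body presses on something with over 40 N, if the wrist force passes 120 N, or if a joint passes its speed limit or range.

## Working session

There is one attempt and no reset: what is moved stays moved. The work goes in short steps, Python scripts to look and compute and a shell command to move; the robot and the scene stay as the last step left them, time stands still between calls to the robot, and variables do not carry over. Pictures are saved under pics/ and viewed, at most 10 in all, crops included, and the job is handed in when it is done.

```bash
mkdir -p pics
python3 - <<'E'
from cell import manip
import cv2
for n in("scene","top"):
    cv2.imwrite(f"pics/{n}0.png",manip.camera(n)[:,:,::-1]); print(manip.camera_params(n))
print(manip.read_state(),manip.tip_reach)
E
```

```text
{'fovy': 54.59926553273598, 'cx': 320.40233056742545, 'cy': 245.29005882886105, 'origin': array([-279.58835878,  546.50205896,  562.59304005]), 'attitude': array([-2.00264762, -0.00247698, -2.10398975])}
{'fovy': 57.3510819136215, 'cx': 316.9416460475862, 'cy': 233.41760349935726, 'origin': array([ 443.36755392,   29.31848182, 1299.07477991]), 'attitude': array([-3.02848127,  0.01262293, -1.54550491])}
{'clock': 0.1, 'joints': array([-1.16758956e+00,  3.00363803e-01,  1.52152649e+00,  4.47841761e-06,
        1.32070950e+00, -6.66176250e-02]), 'qd': array([-3.35373249e-05, -2.75782096e-03, -8.47725975e-04,  5.96546057e-04,
       -4.11747382e-04,  1.16804071e-03]), 'effort': array([ 1.39057465e-03, -5.32643580e+01, -3.53282261e+01,  7.09800376e-02,
        2.35068554e-02, -6.60486262e-05]), 'eef_pos': array([ 248.90185318, -490.2023389 ,  218.96827278]), 'eef_rot': array([-3.14058804e+00, -7.13720792e-05,  4.69823247e-01]), 'wrist_force': array([-0.39895687, -0.77540896,  0.82977171]), 'moment': array([-0.00463647, -0.03486225,  0.0473386 ]), 'finger_force': 0.0, 'finger_gap': 93.80823308986781} 14.0
```

View pics/scene0.png

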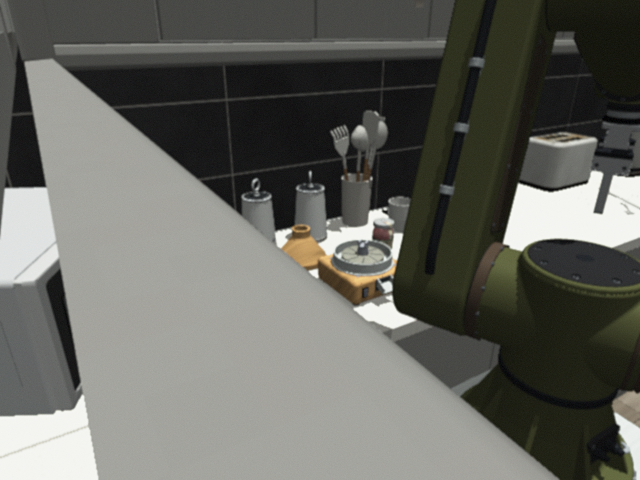

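View pics/top0.png

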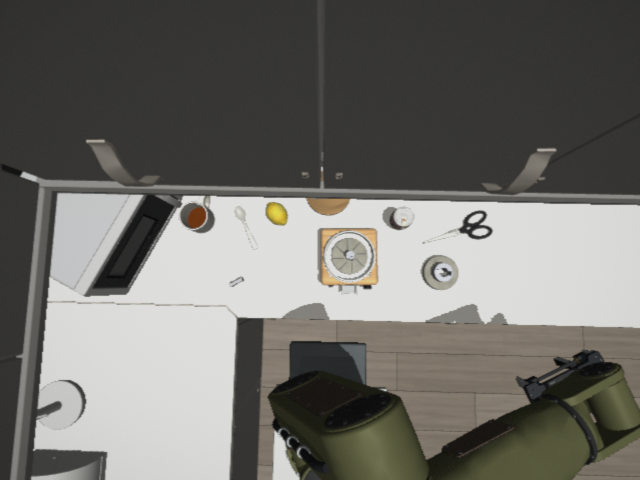

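The top view shows the key at about (237,281), the mill and spindle at (350,255), and the runner at (441,272). The hopper is at (328,205), the jar at (402,217), the mug at (197,216) and the lemon at (276,213). Next I'll zoom in on the three parts.

```bash
cat > h.py <<'E'
import numpy as np,cv2
from cell import manip
from scipy.spatial.transform import Rotation as R
def avg(n,k=6): return np.mean([manip.camera(n).astype(float) for _ in range(k)],0)
def world(n,uv,z):
    p=manip.camera_params(n); f=240/np.tan(np.radians(p['fovy']/2))
    d=R.from_euler('xyz',p['attitude']).as_matrix()@np.array([(uv[0]-p['cx'])/f,(uv[1]-p['cy'])/f,1])
    o=np.array(p['origin']); return (o+d*(z-o[2])/d[2])[:2]
def pix(n,X):
    p=manip.camera_params(n); f=240/np.tan(np.radians(p['fovy']/2))
    c=R.from_euler('xyz',p['attitude']).as_matrix().T@(np.array(X,float)-p['origin'])
    return np.array([p['cx']+f*c[0]/c[2],p['cy']+f*c[1]/c[2]])
def crop(a,u,v,w,s=16):
    c=a[v-w:v+w,u-w:u+w,::-1]
    return cv2.resize(np.clip(c,0,255).astype(np.uint8),None,fx=s,fy=s,interpolation=cv2.INTER_CUBIC)
E
python3 - <<'E'
from h import *
a=avg("top"); np.save("a0.npy",a)
k=crop(a,237,281,12,16); s=crop(a,350,255,12,16); r=crop(a,441,272,24,8)
cv2.imwrite("pics/z0.png",np.hstack([k,s]))
cv2.imwrite("pics/z0.png",np.hstack([np.vstack([k,]),s,r[:384:1]][:2]) if 0 else np.hstack([np.vstack([k,s]),cv2.resize(r,(768//2*1,768//2))]))
E
```

```text
Traceback (most recent call last):
ValueError: all the input array dimensions except for the concatenation axis must match exactly, but along dimension 0, the array at index 0 has size 768 and the array at index 1 has size 384
```

View pics/z0.png

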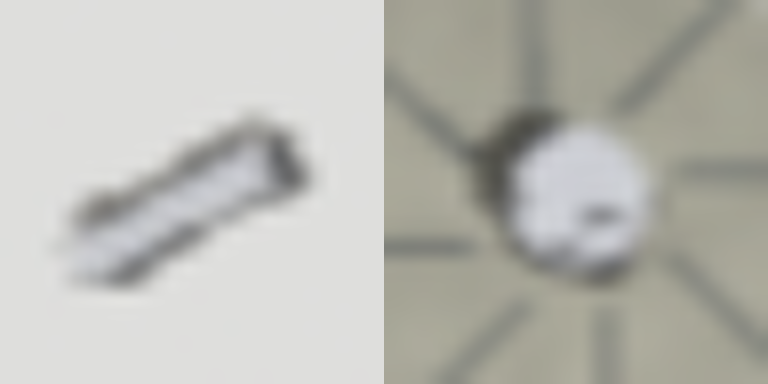

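The key crop shows its top face clearly, running lower-left to upper-right at about 30° in the image. The spindle top is a bright disc at full-frame (349.9,255.5). The slot is faint, with a dark spot at crop (216,213), so I'll raise the contrast and add the runner and the scene view.

Run:
```python
from h import *
a=np.load("a0.npy"); b=avg("scene"); np.save("b0.npy",b)
e=np.clip((a-130)*2.2,0,255)
P=[crop(e,350,255,8,24),crop(a,441,272,16,12)*1]
print(pix("scene",[443,-20,118]))
e2=np.clip((b-60)*1.4,0,255)
P.append(cv2.resize(crop(b,362,246,16,12),(384,384)))
g=crop(a,350,255,8,24); lab=cv2.createCLAHE(6,(2,2)).apply(g[:,:,1]); P.append(cv2.cvtColor(lab,8))
cv2.imwrite("pics/z1.png",cv2.resize(np.vstack([np.hstack(P[:2]),np.hstack(P[2:])]),(600,600)))
c=a[249:263,343:359].mean(2).astype(int); print(c)
```

```text
[375.25502154 255.87976635]
[[159 158 151 133 123 136 152 156 154 138 130 144 154 156 156 158]
 [156 151 123  92  86 105 144 164 161 151 150 156 157 157 156 158]
 [141 122  90  79  99 145 185 197 189 174 164 161 161 160 158 158]
 [102  87  81 102 164 197 206 208 205 199 182 167 162 158 155 155]
 [118  86  91 156 200 208 207 206 206 206 196 177 158 144 137 136]
 [130  91  92 163 204 207 207 206 207 208 206 184 157 150 147 146]
 [137 101 102 153 195 207 207 201 196 201 204 174 151 158 159 158]
 [159 134 117 170 205 209 204 172 145 164 188 172 151 157 158 158]
 [157 157 132 162 200 202 198 186 191 197 184 165 155 154 156 157]
 [140 153 137 123 160 161 155 184 196 184 159 149 148 148 155 159]
 [155 158 156 143 124 126 139 145 130 116 131 149 144 135 146 158]
 [157 159 160 159 156 148 140 125 108 119 146 158 156 145 137 149]
 [158 159 158 153 157 162 162 160 156 157 161 162 162 158 147 138]
 [160 157 146 140 153 162 164 163 150 152 163 165 164 163 159 147]]
```

View pics/z1.png

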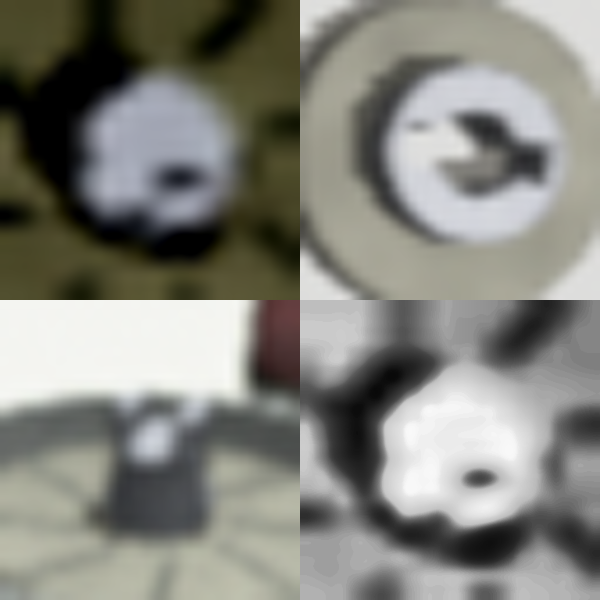

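```bash
cat > r.py <<'E'
from h import *
from scipy.optimize import nnls
def occ_sp(P):
    x,y,z=P; r=np.hypot(x,y)  # x along slot
    m=np.where(z<84,1,0); 
    s=((r<12)&(z<118)&~((abs(y)<6)&(z>108)))|((abs(y)<14)&(abs(x)<3.5)&(z<102)&(r<14.5))
    return np.where(z<84,1,np.where(s,2,0))
def occ_run(P):
    x,y,z=P; r=np.hypot(x,y); hole=(r<13.2)|((abs(y)<6)&(abs(x)<21.7))
    d=np.where((r<50)&(z<22)&~hole,1,0); d=np.where((r<27)&(z<50)&~hole,2,d)
    return np.where(z<0,3,d)
def occ_key(P):
    x,y,z=P
    s=(abs(x)<20.2)&(abs(y)<5)&(z<34)&((z>12)|(abs(x)>13.2))
    return np.where(z<0,1,np.where(s,2,0))
def render(cam,occ,pose,light,win,ztop,zbot,ss=3,st=0.5):
    p=manip.camera_params(cam); f=240/np.tan(np.radians(p['fovy']/2)); u0,u1,v0,v1=win
    o=(np.arange(ss)+.5)/ss-.5
    U=(np.arange(u0,u1)[:,None]+o).ravel(); V=(np.arange(v0,v1)[:,None]+o).ravel()
    uu,vv=np.meshgrid(U,V); M=R.from_euler('xyz',p['attitude']).as_matrix()
    d=M@np.array([(uu.ravel()-p['cx'])/f,(vv.ravel()-p['cy'])/f,np.ones(uu.size)])
    O=np.array(p['origin'],float)[:,None]; c,s=np.cos(pose[2]),np.sin(pose[2])
    L=np.array([[c,s,0],[-s,c,0],[0,0,1]]); off=np.array([pose[0],pose[1],0])[:,None]
    d=L@d; O=L@(O-off); P0=O+d*(ztop-O[2])/d[2]; d=d/np.linalg.norm(d,axis=0)
    n=int((ztop-zbot+2)/abs(d[2]).min()/st)+2
    T=np.arange(n)*st; Q=P0[:,:,None]+d[:,:,None]*T
    m=occ(Q); h=(m>0).argmax(1); i=np.arange(len(h)); mat=m[i,h]; H=Q[:,i,h]-d*st*0.5
    B=H-d*st*0.5
    e=st*1.05
    top=occ(H-np.array([0,0,e])[:,None])>0
    g=np.array([(occ(H-e*2*a[:,None])>0).astype(float)-(occ(H+e*2*a[:,None])>0) for a in np.eye(3)])
    l=np.array([np.cos(light[1])*np.cos(light[0]),np.cos(light[1])*np.sin(light[0]),np.sin(light[1])]); l=L@l
    S=(H+np.array([0,0,.3])[:,None])[:,:,None]+l[:,None,None]*(np.arange(2,90)*1.0)
    lit=~(occ(S)>0).any(1)
    gn=g/np.maximum(np.linalg.norm(g,axis=0),1e-6); lam=np.clip((gn*l[:,None]).sum(0),0,1)
    cols=[]
    for k in (1,2,3):
        a=mat==k
        cols+= [a&top&lit,a&top&~lit,a&~top,(a&~top&lit)*lam]
    cols+=[mat==0]
    sh=(v1-v0,ss,u1-u0,ss)
    C=[np.asarray(x,float).reshape(sh).mean((1,3)) for x in cols]
    C=[cv2.GaussianBlur(x,(0,0),0.5) for x in C]
    return np.array(C)
def fit(img,C,w=None):
    A=C.reshape(len(C),-1).T; b=img.ravel(); w=np.ones_like(b) if w is None else w.ravel()
    k=A.sum(0)>0.5; A=A[:,k]; x,res=nnls(A*w[:,None],b*w); return res/np.sqrt((w**2).sum()),(A@x).reshape(img.shape)
E
cat > f1.py <<'E'
from r import *
a=np.load("a0.npy").mean(2)
print(world("top",(349.9,255.3),118),world("top",(441,272),50),world("top",(237,281),34))
# spindle: coarse light+angle
from multiprocessing import Pool
x0,y0=world("top",(349.9,255.3),118); win=(340,360,245,266)
def one(t):
    az,el=t; best=[]
    for th in np.arange(0,np.pi,np.pi/15):
        e,_=fit(a[245:266,340:360],render("top",occ_sp,(x0,y0,th),(az,el),win,119,83,2,0.7)); best.append((e,th))
    e,th=min(best); return e,az,el,th
G=[(z,e) for z in np.arange(0,2*np.pi,np.pi/8) for e in (.5,.75,1.0,1.25)]
if __name__=="__main__":
    with Pool() as p: r=sorted(p.map(one,G))
    for q in r[:8]: print(np.round(q,3))
E
nproc; time python3 f1.py
```

```text
4
[519.9896869  -42.56302997] [ 483.46636675 -304.70170751] [443.61932816 275.06205252]
[13.839  3.927  1.25   1.676]
[15.008  3.534  1.25   1.676]
[15.098  4.32   1.25   1.676]
[15.496  3.927  1.     0.838]
[15.779  3.534  1.     0.419]
[16.1    3.927  0.5    0.   ]
[16.184  3.927  0.75   0.838]
[16.224  4.32   0.75   0.838]
real	0m8.508s
user	0m19.212s
sys	0m0.983s
```

```bash
cat > f2.py <<'E'
from r import *
from scipy.optimize import minimize
from multiprocessing import Pool
A=np.load("a0.npy").mean(2); B=np.load("b0.npy").mean(2)
print("mill in scene",pix("scene",[520,-42.5,118]))
W={'sp':(occ_sp,(340,360,245,266),119,83),'run':(occ_run,(422,460,252,292),51,-1),'key':(occ_key,(227,248,271,291),35,-1)}
def cost(p,n):
    o,w,zt,zb=W[n]
    return fit(A[w[2]:w[3],w[0]:w[1]],render("top",o,p[:3],p[3:5],w,zt,zb,2,0.7))[0]
def go(t):
    n,p=t; s=np.array([3,3,.25,.3,.12]); S=np.vstack([p]+[np.array(p)+s*np.eye(5)[i] for i in range(5)])
    r=minimize(cost,p,args=(n,),method='Nelder-Mead',options=dict(initial_simplex=S,maxfev=130)); return r.fun,n,r.x
if __name__=="__main__":
    T=[('run',(483.5,-304.7,th,3.93,1.15)) for th in np.arange(0,3.1,.52)]
    T+=[('key',(443.6,275,th,3.93,1.15)) for th in (1.8,2.1,2.4)]
    T+=[('sp',(520,-42.5,th,3.93,1.15)) for th in np.arange(0,3.1,.35)]
    with Pool() as p: r=p.map(go,T)
    for n in W:
        for q in sorted([x for x in r if x[1]==n],key=lambda x:x[0])[:4]: print(n,round(q[0],2),np.round(q[2],3))
E
time python3 f2.py
```

```text
mill in scene [363.20018277 241.20459874]multiprocessing.pool.RemoteTraceback: 
"""
Traceback (most recent call last):
  File "f2.py", line 12, in go
    r=minimize(cost,p,args=(n,),method='Nelder-Mead',options=dict(initial_simplex=S,maxfev=130)); return r.fun,n,r.x
  File "f2.py", line 9, in cost
    return fit(A[w[2]:w[3],w[0]:w[1]],render("top",o,p[:3],p[3:5],w,zt,zb,2,0.7))[0]
                                      ~~~~~~^^^^^^^^^^^^^^^^^^^^^^^^^^^^^^^^^^^^
  File "r.py", line 17, in render
    p=manip.camera_params(cam); f=240/np.tan(np.radians(p['fovy']/2)); u0,u1,v0,v1=win
ValueError: time passes only in moves, steps and waits
"""

The above exception was the direct cause of the following exception:

Traceback (most recent call last):
  File "f2.py", line 17, in <module>
    with Pool() as p: r=p.map(go,T)
                        ~~~~~^^^^^^
ValueError: time passes only in moves, steps and waits

real	0m25.203s
user	1m9.572s
sys	0m12.088s
```

```bash
python3 - <<'E'
from cell import manip; import pickle
pickle.dump({n:manip.camera_params(n) for n in("scene","top")},open("cam.pkl","wb"))
E
sed -i 's/manip.camera_params(/CAM.__getitem__(/; 2i import pickle; CAM=pickle.load(open("cam.pkl","rb"))' h.py; sed -i 's/manip.camera_params(/CAM.__getitem__(/' r.py
time python3 f2.py
```

```text
mill in scene [363.20018277 241.20459874]
sp 10.91 [522.2   -43.405   2.255   4.051   1.353]
sp 11.07 [521.494 -43.453   2.02    3.956   1.277]
sp 11.24 [523.11  -44.535   0.691   3.979   1.24 ]
sp 11.3 [522.172 -44.625   2.659   4.02    1.29 ]
run 8.11 [ 484.149 -311.906    1.445    4.122    1.349]
run 8.45 [ 483.686 -312.005    1.443    3.94     1.323]
run 14.49 [ 483.536 -311.598    1.382    4.045    1.101]
run 18.05 [ 483.718 -312.354    2.187    4.096    1.341]
key 6.35 [440.454 280.017   2.059   4.056   1.345]
key 6.91 [441.643 280.151   2.108   4.389   1.332]
key 7.16 [440.857 280.488   2.103   4.195   1.339]
real	0m20.853s
user	1m3.882s
sys	0m10.973s
```

```bash
cat > f3.py <<'E'
from r import *
from multiprocessing import Pool
from scipy.optimize import minimize
A=np.load("a0.npy").mean(2); B=np.load("b0.npy").mean(2); LT=(4.09,1.349)
w1=(341,358,247,264)
u,v=np.round(pix("scene",[522,-43.5,108])).astype(int); w2=(u-9,u+10,v-8,v+15)
yy,xx=np.mgrid[w1[2]:w1[3],w1[0]:w1[1]]; m1=np.hypot(xx-349.9,yy-255.3)<6.5
yy,xx=np.mgrid[w2[2]:w2[3],w2[0]:w2[1]]; m2=None
def c1(p,th,full=0):
    e=fit(A[w1[2]:w1[3],w1[0]:w1[1]],render("top",occ_sp,(p[0],p[1],th),LT,w1,119,83,4,0.5),m1*1.0+.02); return e if full else e[0]
def c2(p,th,full=0):
    C=render("scene",occ_sp,(p[0],p[1],th),LT,w2,119,80,3,0.5)
    H=C[4:8].sum(0); m=cv2.dilate(H,np.ones((3,3)))>.3
    # far beyond stone -> ignore
    e=fit(B[w2[2]:w2[3],w2[0]:w2[1]],C,m*1.0+1e-3); return e if full else e[0]
def go(th):
    o=[]
    for c in (c1,c2):
        p=np.array([522,-43.5]); r=minimize(c,p,args=(th,),method='Nelder-Mead',options=dict(initial_simplex=[p,p+[2,0],p+[0,2]],maxfev=35)); o+=[r.fun,*r.x]
    return [th]+o
if __name__=="__main__":
    with Pool() as p: r=np.array(p.map(go,np.arange(.25,2.9,.105)))
    print(np.round(r,2)); i=np.argsort(r[:,1]/r[:,1].min()+r[:,4]/r[:,4].min())
    bt=r[i[0]]; print(bt[0])
    rows=[]
    for k in i[:2]:
        th=r[k,0]
        rows.append(np.hstack([cv2.resize(np.clip(x,0,255).astype(np.uint8),(280,280),interpolation=cv2.INTER_CUBIC) for x in (A[w1[2]:w1[3],w1[0]:w1[1]],c1(r[k,2:4],th,1)[1],B[w2[2]:w2[3],w2[0]:w2[1]],c2(r[k,5:7],th,1)[1])]))
    cv2.imwrite("pics/fit.png",cv2.resize(np.vstack(rows),(800,400)))
E
time python3 f3.py
```

```text
[[ 2.5000e-01  1.4350e+01  5.2356e+02 -4.4460e+01  3.6290e+01  5.1300e+02
  -3.6000e+01]
 [ 3.6000e-01  1.3880e+01  5.2316e+02 -4.4440e+01  3.5830e+01  5.1526e+02
  -3.5880e+01]
 [ 4.6000e-01  1.3660e+01  5.2264e+02 -4.4200e+01  3.5120e+01  5.1422e+02
  -3.5360e+01]
 [ 5.6000e-01  1.3470e+01  5.2282e+02 -4.3480e+01  3.6700e+01  5.1162e+02
  -3.9450e+01]
 [ 6.7000e-01  1.3220e+01  5.2323e+02 -4.3960e+01  3.5960e+01  5.1200e+02
  -3.3000e+01]
 [ 7.7000e-01  1.3180e+01  5.2288e+02 -4.3750e+01  3.6250e+01  5.1200e+02
  -3.3000e+01]
 [ 8.8000e-01  1.3830e+01  5.2287e+02 -4.3920e+01  3.6540e+01  5.1280e+02
  -3.6700e+01]
 [ 9.8000e-01  1.3860e+01  5.2328e+02 -4.3960e+01  3.4880e+01  5.1567e+02
  -3.5510e+01]
 [ 1.0900e+00  1.4380e+01  5.2339e+02 -4.4020e+01  3.5810e+01  5.1434e+02
  -3.7210e+01]
 [ 1.1900e+00  1.4160e+01  5.2301e+02 -4.4550e+01  3.4490e+01  5.1456e+02
  -3.6550e+01]
 [ 1.3000e+00  1.4150e+01  5.2264e+02 -4.3840e+01  3.4790e+01  5.1700e+02
  -3.3380e+01]
 [ 1.4000e+00  1.5190e+01  5.2357e+02 -4.4510e+01  3.4160e+01  5.1681e+02
  -3.3750e+01]
 [ 1.5100e+00  1.4960e+01  5.235
[... 577 characters left out ...]
 -4.4190e+01]
 [ 2.2400e+00  1.3520e+01  5.2196e+02 -4.3740e+01  2.7270e+01  5.2299e+02
  -4.3350e+01]
 [ 2.3500e+00  1.4040e+01  5.2145e+02 -4.3600e+01  2.7950e+01  5.2290e+02
  -4.2510e+01]
 [ 2.4500e+00  1.3650e+01  5.2187e+02 -4.3490e+01  2.6670e+01  5.2227e+02
  -4.1130e+01]
 [ 2.5600e+00  1.3740e+01  5.2221e+02 -4.3830e+01  2.7570e+01  5.2152e+02
  -4.1530e+01]
 [ 2.6600e+00  1.4290e+01  5.2233e+02 -4.3830e+01  2.8460e+01  5.2195e+02
  -4.1830e+01]
 [ 2.7700e+00  1.4540e+01  5.2317e+02 -4.4490e+01  3.0090e+01  5.1825e+02
  -3.8250e+01]
 [ 2.8700e+00  1.4930e+01  5.2303e+02 -4.3950e+01  3.0780e+01  5.2374e+02
  -4.2240e+01]]
2.4549999999999996
real	0m30.370s
user	1m27.964s
sys	0m14.113s
```

View pics/fit.png

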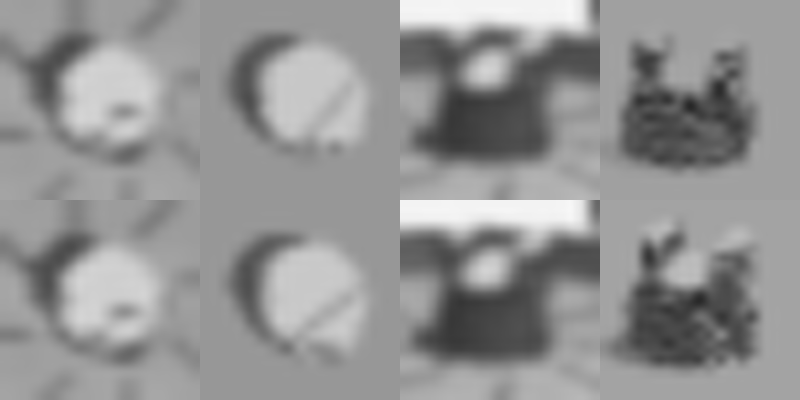

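```bash
cat > f4.py <<'E'
from r import *
from multiprocessing import Pool
from scipy.optimize import minimize
A=np.load("a0.npy").mean(2); B=np.load("b0.npy").mean(2); LT=(4.09,1.349)
def occ(P):
    m=occ_sp(P); x,y,z=P; r=np.hypot(x,y)
    return np.where((r>66)&(r<70)&(z<92)&(z>=60),3,np.where((r>=54)&(z<84)&(z>70),0,m))
u,v=np.round(pix("scene",[522,-43.5,108])).astype(int); w2=(u-8,u+9,v-6,v+9)
I2=B[w2[2]:w2[3],w2[0]:w2[1]]
def c2(p,th,full=0):
    C=render("scene",occ,(p[0],p[1],th),LT,w2,119,76,4,0.3)
    D=np.array([C[0]+C[1],C[2],C[4]+C[5],C[6],C[7],C[8]+C[9],C[10]+C[11],C[12]])
    m=np.ones_like(I2); m[:3]=.1; m[:,-4:]=.3
    e=fit(I2,D,m); return e if full else e[0]
def go(th):
    p=np.array([522,-43.5]); r=minimize(c2,p,args=(th,),method='Nelder-Mead',options=dict(initial_simplex=[p,p+[2,0],p+[0,2]],maxfev=30)); return [th,r.fun,*r.x]
if __name__=="__main__":
    with Pool() as p: r=np.array(p.map(go,np.arange(1.8,2.9,.06)))
    np.set_printoptions(suppress=True); print(np.round(r,2)); i=np.argsort(r[:,1])
    f=lambda x:cv2.resize(np.clip(x,0,255).astype(np.uint8),(260,230),interpolation=cv2.INTER_CUBIC)
    g=lambda th:f(c2(r[abs(r[:,0]-th).argmin(),2:],th,1)[1])
    cv2.imwrite("pics/fit2.png",np.vstack([np.hstack([f(I2),g(r[i[0],0]),g(2.04)]),np.hstack([g(2.16),g(2.28),g(2.52)])]))
E
time python3 f4.py
```

```text
[[  1.8   23.94 519.91 -46.03]
 [  1.86  23.66 522.   -45.5 ]
 [  1.92  21.1  516.5  -43.38]
 [  1.98  21.78 521.62 -44.62]
 [  2.04  20.18 521.02 -44.02]
 [  2.1   21.47 523.44 -43.62]
 [  2.16  20.61 524.   -43.5 ]
 [  2.22  19.71 522.   -41.5 ]
 [  2.28  19.2  522.7  -42.39]
 [  2.34  18.82 522.27 -42.05]
 [  2.4   19.36 522.   -41.5 ]
 [  2.46  19.57 521.75 -42.  ]
 [  2.52  18.75 523.44 -42.31]
 [  2.58  19.24 522.04 -41.35]
 [  2.64  21.66 522.   -41.5 ]
 [  2.7   22.06 522.   -41.5 ]
 [  2.76  22.64 523.57 -42.01]
 [  2.82  21.85 523.45 -42.02]
 [  2.88  25.19 521.97 -41.49]]
real	0m36.451s
user	1m33.333s
sys	0m20.118s
```

View pics/fit2.png

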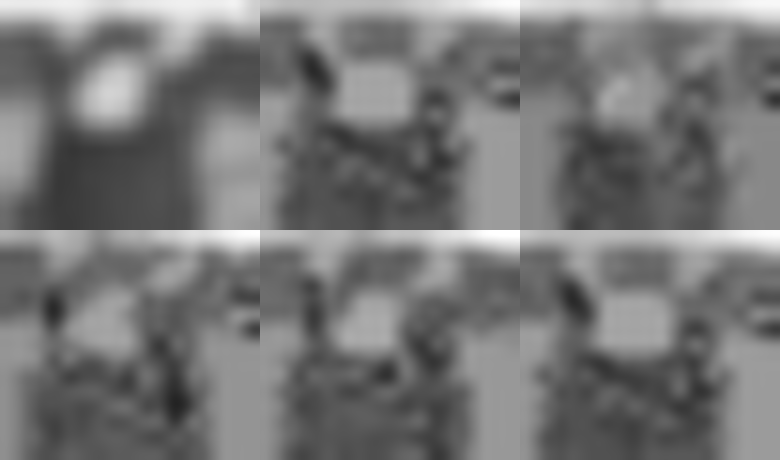

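The fit settles it. The scene crop shows a bright slot floor leaning right and a right lug top stretched up-right, which matches a slot yaw of about 2.2 and a spindle at about (522,-43). The other poses are key (440.5,280) at yaw 2.06 and runner (484,-312) at yaw 1.445.

```bash
cat > to.py <<'E'
import sys,numpy as np
from cell import manip
s=manip.read_state(); p=s['eef_pos']; y=s['eef_rot'][2]
print("t",round(s['clock'],2),"pos",np.round(p,2),"rpy",np.round(s['eef_rot'],4),"gap",round(s['finger_gap'],1),"F",np.round(s['wrist_force'],1),"M",np.round(s['moment'],2),"ff",round(s['finger_force'],1))
if len(sys.argv)>4:
    X=np.array(list(map(float,sys.argv[1:4]))); d=X-p; c,n=np.cos(y),np.sin(y)
    w=(float(sys.argv[4])-y+np.pi)%(2*np.pi)-np.pi
    print("shift cm",np.round([(c*d[0]+n*d[1])/10,(n*d[0]-c*d[1])/10,-d[2]/10],3),"roll",round(-np.degrees(w)/5,3))
E
python3 to.py 440.5 280 100 2.06
```

```text
t 0.7 pos [ 248.98 -490.41  219.44] rpy [ 3.1416 -0.      0.4698] gap 93.9 F [-0.1 -0.3  0.4] M [-0.05 -0.02  0.03] ff 0.0
shift cm [ 51.954 -60.025  11.944] roll -18.222
```

```bash
python3 -m creep '[[-0.2,[51.9,-60.0,0],-18.2],[-0.2,[51.9,-60.0,0],-18.2],[-0.2,[51.9,-60.0,0],-18.2],[-0.2,[51.9,-60.0,0],-18.2],[-0.2,[51.9,-60.0,0],-18.2],[-0.2,[51.9,-60.0,0],-18.2],[-0.2,[51.9,-60.0,0],-18.2],[-0.2,[51.9,-60.0,0],-18.2],[-0.2,[51.9,-60.0,0],-18.2],[-0.2,[51.9,-60.0,0],-18.2],[-0.2,[51.9,-60.0,0],-18.2],[-0.2,[51.9,-60.0,0],-18.2]]' 15; python3 to.py 440.5 280 100 2.06
```

```text
clock: 1.9
eef_pos: [393.6, 94.2, 219.8]
eef_rot: [3.141, 0.0, 2.062]
wrist_force: [1.5, -0.9, -0.1]
finger_gap: 37.8
finger_force: 0.0
t 1.9 pos [393.58  94.17 219.83] rpy [3.1406e+00 4.0000e-04 2.0616e+00] gap 37.8 F [ 1.5 -0.9 -0.1] M [-0.09 -0.18 -0.04] ff 0.0
shift cm [14.178 12.897 11.983] roll 0.018
```

```bash
python3 -m creep '[[-0.2,[14.2,12.9,4],0],[-0.2,[14.2,12.9,8],0],[-0.2,[14.2,12.9,12],0],[-0.2,[14.2,12.9,12],0],[-0.2,[14.2,12.9,12],0],[-0.2,[14.2,12.9,12],0],[-0.2,[14.2,12.9,12],0]]'; python3 to.py 440.5 280 39 2.06
python3 - <<'E'
from h import *
a=avg("top",3); b=avg("scene",3)
u,v=np.round(pix("top",[440,280,34])).astype(int); print(u,v); P=[cv2.resize(crop(a,u,v,24,16),(400,400))]
u,v=np.round(pix("scene",[440,280,34])).astype(int); print(u,v)
try: P.append(cv2.resize(crop(b,u,v,24,16),(400,400)))
except Exception as e: print(e)
cv2.imwrite("pics/k.png",np.hstack(P))
E
```

```text
clock: 2.6
eef_pos: [440.9, 277.7, 99.4]
eef_rot: [-3.141, 0.0, 2.059]
wrist_force: [-0.6, -0.1, 0.1]
finger_gap: 37.3
finger_force: 0.0
t 2.6 pos [440.88 277.71  99.45] rpy [-3.1409e+00  1.0000e-04  2.0588e+00] gap 37.3 F [-0.6 -0.1  0.1] M [-0.02 -0.08 -0.03] ff 0.0
shift cm [0.22  0.074 6.045] roll -0.014
235 282
250 329
```

View pics/k.png

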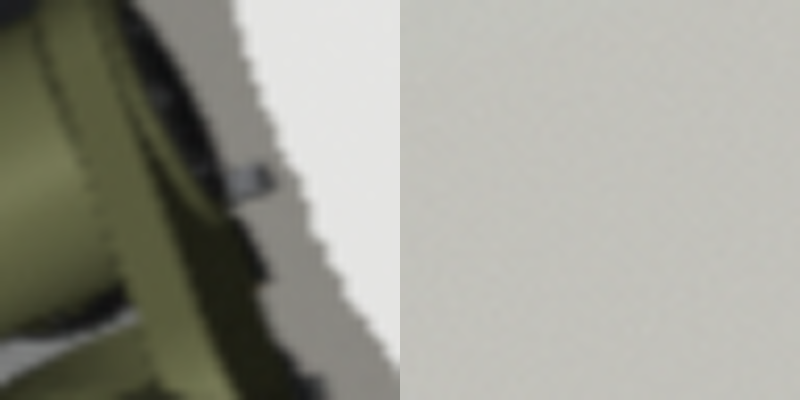

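The arm hides the key from both cameras; only its right end shows, at (250,183) in the crop. So I'll descend and grip it directly.

```bash
python3 -m creep '[[-0.2,[0.2,0.07,3],0],[-0.2,[0.2,0.07,5.5],0],[-0.2,[0.2,0.07,6.1],0],[-0.2,[0.2,0.07,6.1],0],[-0.2,[0.2,0.07,6.1],0],[-1,[0.2,0.07,6.1],0],[-1,[0.2,0.07,6.1],0],[-1,[0.2,0.07,6.1],0],[-1,[0.2,0.07,6.1],0],[-1,[0.2,0.07,6.1],0]]' 15; python3 to.py 522 -43.3 190 2.22
```

```text
clock: 3.9
eef_pos: [440.8, 279.9, 38.6]
eef_rot: [3.141, -0.0, 2.058]
wrist_force: [-1.1, -0.8, 1.6]
finger_gap: 9.7
finger_force: 14.8
t 3.9 pos [440.81 279.93  38.63] rpy [ 3.1414 -0.      2.058 ] gap 9.7 F [-1.1 -0.8  1.6] M [-0.04  0.   -0.03] ff 14.8
shift cm [-32.363  -7.959 -15.137] roll -1.856
```

```bash
python3 -m creep '[[-1,[0,0,-4],0],[-1,[0,0,-9],0],[-1,[-3,-0.8,-13.6],-0.4],[-1,[-32.4,-8,-13.6],-1.86],[-1,[-32.4,-8,-13.6],-1.86],[-1,[-32.4,-8,-13.6],-1.86],[-1,[-32.4,-8,-13.6],-1.86],[-1,[-32.4,-8,-13.6],-1.86],[-1,[-32.4,-8,-13.6],-1.86],[-1,[-32.4,-8,-13.6],-1.86],[-1,[-32.4,-8,-13.6],-1.86],[-1,[-32.4,-8,-13.6],-1.86]]'; python3 to.py 522 -43.3 158 2.22
python3 - <<'E'
from h import *
b=avg("scene",4); np.save("b1.npy",b)
u,v=np.round(pix("scene",[522,-43,130])).astype(int); print(u,v,pix("scene",[522,-43,118]))
cv2.imwrite("pics/s1.png",cv2.resize(crop(b,u,v,24,16),(600,600)))
E
```

```text
clock: 5.1
eef_pos: [521.5, -43.0, 174.3]
eef_rot: [-3.141, -0.001, 2.221]
wrist_force: [-0.4, -0.2, -1.1]
finger_gap: 9.7
finger_force: 14.8
t 5.1 pos [521.47 -43.01 174.27] rpy [-3.1414e+00 -5.0000e-04  2.2207e+00] gap 9.7 F [-0.4 -0.2 -1.1] M [ 0.03 -0.12  0.03] ff 14.8
shift cm [-0.055  0.025  1.627] roll 0.008
363 236 [362.87834505 240.85632668]
```

View pics/s1.png

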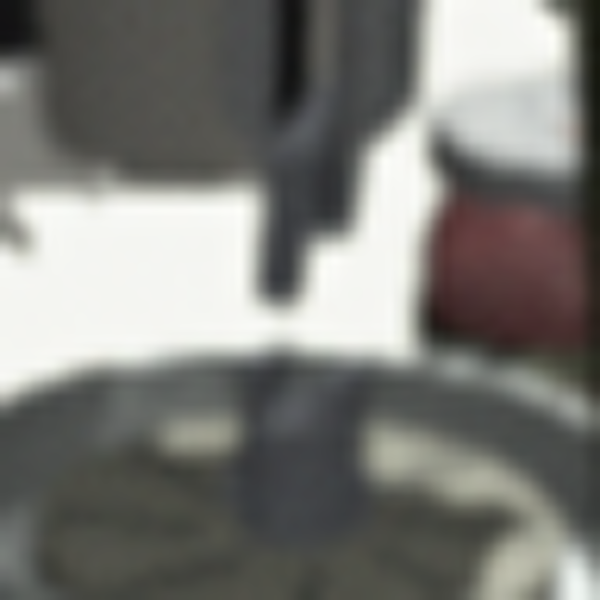

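The key hangs end-on at about column 280 in the crop, over the spindle at 240-360, so it's lined up to within a millimetre or two. I'll lower it slowly with a light grip.

```bash
python3 -m creep '[[-1,[0,0,0.8],0],[-1,[0,0,1.4],0],[-1,[0,0,1.6],0],[-1,[0,0,1.7],0],[-1,[0,0,1.8],0],[-1,[0,0,1.9],0],[-1,[0,0,2.0],0],[-1,[0,0,2.1],0],[-1,[0,0,2.1],0]]' 10; python3 to.py 522 -43.3 144.6 2.22
```

```text
clock: 6.2
eef_pos: [521.7, -43.9, 153.3]
eef_rot: [-3.141, -0.0, 2.22]
wrist_force: [-0.1, 0.2, -1.2]
finger_gap: 9.7
finger_force: 9.8
t 6.2 pos [521.68 -43.87 153.32] rpy [-3.1415e+00 -1.0000e-04  2.2204e+00] gap 9.7 F [-0.1  0.2 -1.2] M [ 0.03 -0.09 -0.04] ff 9.8
shift cm [0.026 0.06  0.872] roll 0.004
```

```bash
python3 -m creep '[[-1,[0,0,0.2],0],[-1,[0,0,0.4],0],[-1,[0,0,0.6],0],[-1,[0,0,0.7],0],[-1,[0,0,0.8],0],[-1,[0,0,0.9],0],[-1,[0,0,1.0],0],[-1,[0,0,1.0],0]]'; python3 to.py 522 -43.3 134.6 2.22
```

```text
clock: 7.0
eef_pos: [521.7, -43.9, 143.3]
eef_rot: [-3.141, -0.0, 2.22]
wrist_force: [-0.3, 0.8, -1.2]
finger_gap: 9.9
finger_force: 9.8
t 7.0 pos [521.7  -43.87 143.33] rpy [-3.1415e+00 -1.0000e-04  2.2203e+00] gap 9.9 F [-0.3  0.8 -1.2] M [ 0.03 -0.08  0.08] ff 9.8
shift cm [0.027 0.058 0.873] roll 0.004
```

```bash
python3 -m creep '[[-1,[0,0,0.1],0],[-1,[0,0,0.2],0],[-1,[0,0,0.3],0],[-1,[0,0,0.3],0]]'; python3 to.py 522 -43.3 134.6 2.22
```

```text
clock: 7.4
eef_pos: [521.7, -43.9, 140.3]
eef_rot: [-3.142, -0.0, 2.22]
wrist_force: [0.3, 0.1, -0.5]
finger_gap: 10.0
finger_force: 9.8
t 7.4 pos [521.73 -43.86 140.32] rpy [-3.1416e+00 -1.0000e-04  2.2203e+00] gap 10.0 F [ 0.3  0.1 -0.5] M [ 0.11 -0.21  0.07] ff 9.8
shift cm [0.028 0.055 0.572] roll 0.004
```

```bash
python3 -m creep '[[-1,[0,0,0.1],0],[-1,[0,0,0.2],0],[-1,[0,0,0.2],0]]'; python3 to.py 522 -43.3 134.6 2.22
```

```text
clock: 7.7
eef_pos: [521.8, -43.8, 138.3]
eef_rot: [3.142, -0.0, 2.22]
wrist_force: [1.5, 1.1, -0.3]
finger_gap: 9.7
finger_force: 9.9
t 7.7 pos [521.75 -43.85 138.34] rpy [ 3.1415 -0.      2.2203] gap 9.7 F [ 1.5  1.1 -0.3] M [ 0.06 -0.26  0.04] ff 9.9
shift cm [0.029 0.053 0.374] roll 0.004
```

```bash
python3 -m creep '[[-1,[0,0.05,0],0],[-1,[0,0.05,0.1],0],[-1,[0,0.05,0.2],0],[-1,[0,0.05,0.25],0],[-1,[0,0.05,0.25],0]]'; python3 to.py 522 -43.3 134.6 2.22
```

```text
clock: 8.2
eef_pos: [522.1, -43.6, 135.8]
eef_rot: [-3.141, -0.0, 2.22]
wrist_force: [-0.9, -0.0, -0.5]
finger_gap: 10.3
finger_force: 9.8
t 8.2 pos [522.08 -43.56 135.82] rpy [-3.1414e+00 -2.0000e-04  2.2204e+00] gap 10.3 F [-0.9 -0.  -0.5] M [-0.01 -0.1   0.01] ff 9.8
shift cm [0.025 0.01  0.122] roll 0.004
```

```bash
python3 -m creep '[[-1,[0,0,0.05],0],[-1,[0,0,0.1],0],[-1,[0,0,0.15],0],[-1,[0,0,0.15],0]]'; python3 to.py 522 -43.3 134.6 2.22
```

```text
clock: 8.6
eef_pos: [522.3, -43.6, 134.7]
eef_rot: [3.141, 0.0, 2.22]
wrist_force: [0.2, 1.2, 1.7]
finger_gap: 10.0
finger_force: 9.9
t 8.6 pos [522.26 -43.56 134.67] rpy [3.1413e+00 2.0000e-04 2.2204e+00] gap 10.0 F [0.2 1.2 1.7] M [ 0.02 -0.04  0.02] ff 9.9
shift cm [ 0.036 -0.005  0.007] roll 0.004
```

Force rose about 3 N at the seated height, with the TCP at 134.7. I'll release and back up.

```bash
python3 -m creep '[[-0.5,[0,0,-0.02],0],[-0.5,[0,0,-0.02],0],[-0.5,[0,0,-0.02],0],[-0.5,[0,0,-0.02],0],[-0.5,[0,0,-0.02],0],[-0.5,[0,0,-1],0],[-0.5,[0,0,-3],0],[-0.5,[0,0,-6],0],[0.6,[0,0,-10],0],[0.6,[0,0,-10],0]]'; python3 to.py 484 -312 200 1.445
```

```text
clock: 9.6
eef_pos: [523.7, -43.8, 240.2]
eef_rot: [3.136, 0.006, 2.22]
wrist_force: [0.2, 0.2, 0.1]
finger_gap: 35.5
finger_force: 0.0
t 9.6 pos [523.73 -43.77 240.24] rpy [3.1357 0.0061 2.2204] gap 35.5 F [0.2 0.2 0.1] M [ 0.01 -0.11 -0.01] ff 0.0
shift cm [-18.956 -19.388   4.024] roll 8.886
```

```bash
python3 -m creep '[[0.6,[-19,-19.4,2],8.9],[0.6,[-19,-19.4,2],8.9],[0.6,[-19,-19.4,2],8.9],[0.6,[-19,-19.4,2],8.9],[0.6,[-19,-19.4,2],8.9],[0.6,[-19,-19.4,2],8.9],[0.6,[-19,-19.4,6],8.9],[0.6,[-19,-19.4,10],8.9],[0.6,[-19,-19.4,12],8.9],[0.6,[-19,-19.4,12],8.9]]'; python3 to.py 484 -312 41 1.445
cat > f5.py <<'E'
from r import *
from scipy.optimize import minimize
from multiprocessing import Pool
import sys
A=np.load("a2.npy").mean(2); LT=(4.09,1.349)
def occ(P):
    x,y,z=P; m=occ_sp(P)
    k=(abs(x)<20.2)&(abs(y)<5)&(z<130)&((z>108)|((abs(x)>13.2)&(z>96)))
    return np.where(k,2,m)
w=(338,362,243,268)
def cost(p): return fit(A[w[2]:w[3],w[0]:w[1]],render("top",occ,p,LT,w,131,83,3,0.6))[0]
def go(th):
    p=np.array([522,-43.4,th]); r=minimize(cost,p,method='Nelder-Mead',options=dict(initial_simplex=[p,p+[2,0,0],p+[0,2,0],p+[0,0,.1]],maxfev=70)); return [r.fun,*r.x]
if __name__=="__main__":
    with Pool() as p: print(np.round(p.map(go,[2.0,2.15,2.3,2.45]),3))
E
python3 -c "
from h import *
a=avg('top',6); np.save('a2.npy',a)
cv2.imwrite('pics/t2.png',np.hstack([crop(a,350,256,24,8),crop(a,441,272,24,8)]))"; python3 f5.py
```

```text
clock: 10.6
eef_pos: [481.4, -311.5, 111.8]
eef_rot: [-3.137, -0.002, 1.444]
wrist_force: [0.1, -0.6, -0.2]
finger_gap: 75.0
finger_force: 0.0
t 10.6 pos [ 481.4  -311.46  111.81] rpy [-3.1372e+00 -2.5000e-03  1.4435e+00] gap 75.0 F [ 0.1 -0.6 -0.2] M [-0.05 -0.06  0.03] ff 0.0
shift cm [-0.021  0.265  7.081] roll -0.017
[[ 11.665 521.98  -44.138   2.228]
 [ 11.551 521.968 -43.797   2.229]
 [ 11.592 522.026 -43.94    2.222]
 [ 11.597 521.952 -43.807   2.236]]
```

View pics/t2.png

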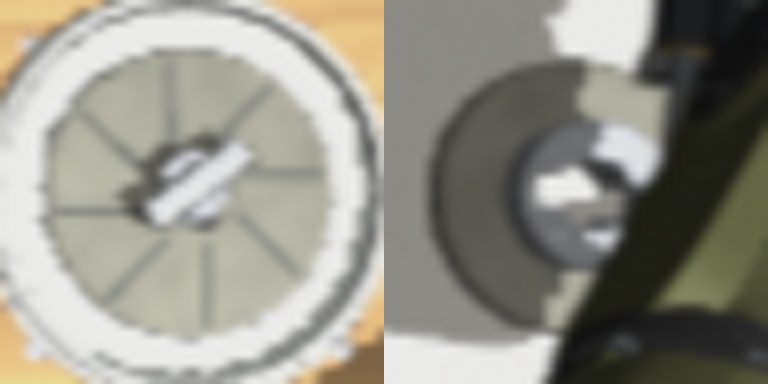

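The key sits level across the spindle at crop centre (200,185), with pose (522,-43.9) and yaw 2.228. The runner hub is under the gripper at (575,190).

```bash
python3 to.py 484 -312 41 1.445; python3 -m creep '[[0.6,[0,0,3],0],[0.6,[0,0,5],0],[0.6,[0,0,6],0],[0.6,[0,0,6],0]]' ; python3 to.py 484 -312 41 1.445
```

```text
t 10.9 pos [ 483.07 -312.52  115.92] rpy [3.1396e+00 1.1000e-03 1.4438e+00] gap 75.2 F [-0.5 -0.2  0.1] M [-0.07 -0.04 -0.01] ff 0.0
shift cm [0.063 0.085 7.492] roll -0.014
clock: 11.3
eef_pos: [482.4, -312.1, 54.0]
eef_rot: [-3.141, -0.001, 1.444]
wrist_force: [-0.7, -0.2, 1.0]
finger_gap: 75.1
finger_force: 0.0
t 11.3 pos [ 482.37 -312.07   54.02] rpy [-3.1406e+00 -5.0000e-04  1.4437e+00] gap 75.1 F [-0.7 -0.2  1. ] M [-0.01 -0.02  0.01] ff 0.0
shift cm [0.028 0.161 1.302] roll -0.014
```

```bash
python3 -m creep '[[0.6,[0.04,0.14,0.6],0],[0.6,[0.04,0.14,1.3],0],[0.6,[0.04,0.14,1.3],0],[0.3,[0.04,0.14,1.3],0],[0.1,[0.04,0.14,1.3],0],[0,[0.04,0.14,1.3],0],[0,[0.04,0.14,1.3],0],[0,[0.04,0.14,1.3],0],[0,[0.04,0.14,1.3],0]]' 30 ; python3 to.py 484 -312 41 1.445
```

```text
clock: 12.2
eef_pos: [484.1, -312.1, 41.7]
eef_rot: [3.141, 0.0, 1.444]
wrist_force: [0.8, 0.1, 4.0]
finger_gap: 53.9
finger_force: 30.0
t 12.2 pos [ 484.13 -312.09   41.72] rpy [3.1412e+00 3.0000e-04 1.4438e+00] gap 53.9 F [0.8 0.1 4. ] M [-0.01 -0.04  0.1 ] ff 30.0
shift cm [ 0.007 -0.014  0.072] roll -0.014
```

```bash
python3 -m creep '[[-0.1,[0,0,-1],0],[-0.1,[0,0,-4],0],[-0.1,[0,0,-8],0],[-0.1,[0,0,-12],0],[-0.1,[0,0,-15.2],0],[-0.1,[0,0,-15.2],0],[-0.1,[0,0,-15.2],0]]' ; python3 to.py 522 -43.7 193 2.227
```

```text
clock: 12.9
eef_pos: [483.7, -311.8, 193.2]
eef_rot: [-3.141, -0.0, 1.444]
wrist_force: [0.1, -0.1, -3.7]
finger_gap: 53.5
finger_force: 30.0
t 12.9 pos [ 483.72 -311.79  193.17] rpy [-3.1413e+00 -2.0000e-04  1.4437e+00] gap 53.5 F [ 0.1 -0.1 -3.7] M [-0.   -0.04  0.07] ff 30.0
shift cm [2.7078e+01 3.9800e-01 1.7000e-02] roll -8.976
```

```bash
python3 -m creep '[[-0.1,[3,0,0],-1],[-0.1,[7,0.1,0],-2.3],[-0.1,[11,0.2,0],-3.6],[-0.1,[15,0.3,0],-5],[-0.1,[19,0.3,0],-6.3],[-0.1,[23,0.4,0],-7.6],[-0.1,[26,0.4,0],-8.7],[-0.1,[27.1,0.4,0],-8.98],[-0.1,[27.1,0.4,0],-8.98],[-0.1,[27.1,0.4,0],-8.98],[-0.1,[27.1,0.4,0],-8.98]]' ; python3 to.py 522 -43.7 172 2.227
```

```text
clock: 14.0
eef_pos: [522.1, -44.9, 193.0]
eef_rot: [-3.141, -0.0, 2.225]
wrist_force: [0.5, 0.6, -3.3]
finger_gap: 53.9
finger_force: 30.0
t 14.0 pos [522.08 -44.87 193.  ] rpy [-3.1409e+00 -4.0000e-04  2.2247e+00] gap 53.9 F [ 0.5  0.6 -3.3] M [-0.03 -0.12 -0.02] ff 30.0
shift cm [0.098 0.065 2.1  ] roll -0.026
```

```bash
python3 -m creep '[[-0.1,[0.05,0.05,0.8],0],[-0.1,[0.05,0.05,1.6],0],[-0.1,[0.05,0.05,1.8],0],[-0.1,[0.05,0.05,1.8],0],[-0.1,[0.05,0.05,1.8],0]]' ; python3 to.py 522 -43.7 172 2.227
```

```text
clock: 14.5
eef_pos: [522.5, -43.0, 175.5]
eef_rot: [3.142, 0.0, 2.227]
wrist_force: [0.3, 0.4, -2.7]
finger_gap: 53.7
finger_force: 30.0
t 14.5 pos [522.48 -43.03 175.53] rpy [3.1415e+00 1.0000e-04 2.2272e+00] gap 53.7 F [ 0.3  0.4 -2.7] M [ 0.01 -0.1   0.03] ff 30.0
shift cm [-0.024 -0.079  0.353] roll 0.003
```

```bash
python3 -m creep '[[-0.1,[-0.02,-0.06,0],0],[-0.1,[-0.02,-0.06,0.1],0],[-0.1,[-0.02,-0.06,0.2],0],[-0.1,[-0.02,-0.06,0.3],0],[-0.1,[-0.02,-0.06,0.4],0],[-0.1,[-0.02,-0.06,0.5],0],[-0.1,[-0.02,-0.06,0.55],0],[-0.1,[-0.02,-0.06,0.55],0]]' 25 ; python3 to.py 522 -43.7 172 2.227
```

```text
clock: 15.3
eef_pos: [522.1, -43.5, 169.9]
eef_rot: [-3.142, -0.0, 2.227]
wrist_force: [-0.9, 0.0, -2.5]
finger_gap: 54.0
finger_force: 25.0
t 15.3 pos [522.06 -43.49 169.87] rpy [-3.1415e+00 -1.0000e-04  2.2274e+00] gap 54.0 F [-0.9  0.  -2.5] M [ 0.06 -0.11 -0.03] ff 25.0
shift cm [-0.013 -0.017 -0.213] roll 0.004
```

```bash
python3 -m creep '[[-0.1,[0,0,0.15],0],[-0.1,[0,0,0.3],0],[-0.1,[0,0,0.45],0],[-0.1,[0,0,0.6],0],[-0.1,[0,0,0.7],0],[-0.1,[0,0,0.7],0]]' ; python3 to.py 522 -43.7 160 2.227
```

```text
clock: 15.9
eef_pos: [522.0, -43.5, 162.8]
eef_rot: [-3.141, -0.0, 2.227]
wrist_force: [-0.2, -0.4, -2.6]
finger_gap: 53.7
finger_force: 25.0
t 15.9 pos [522.02 -43.48 162.77] rpy [-3.1415e+00 -2.0000e-04  2.2273e+00] gap 53.7 F [-0.2 -0.4 -2.6] M [-0.02 -0.05 -0.03] ff 25.0
shift cm [-0.016 -0.015  0.277] roll 0.004
```

```bash
python3 -m creep '[[-0.1,[0,0,0.1],0],[-0.1,[0,0,0.2],0],[-0.1,[0,0,0.3],0],[-0.1,[0,0,0.4],0],[-0.1,[0,0,0.5],0],[-0.1,[0,0,0.6],0],[-0.1,[0,0,0.6],0]]' ; python3 to.py 522 -43.7 144 2.227
```

```text
clock: 16.6
eef_pos: [522.0, -43.5, 156.8]
eef_rot: [-3.141, -0.0, 2.227]
wrist_force: [-0.2, 0.5, -3.3]
finger_gap: 53.7
finger_force: 25.0
t 16.6 pos [522.01 -43.47 156.8 ] rpy [-3.1415e+00 -2.0000e-04  2.2273e+00] gap 53.7 F [-0.2  0.5 -3.3] M [ 0.03 -0.16  0.03] ff 25.0
shift cm [-0.018 -0.015  1.28 ] roll 0.004
```

Past the spindle's end without resistance. Continuing down to just above the springs.

```bash
python3 -m creep '[[-0.1,[0,0,0.2],0],[-0.1,[0,0,0.4],0],[-0.1,[0,0,0.6],0],[-0.1,[0,0,0.8],0],[-0.1,[0,0,1.0],0],[-0.1,[0,0,1.2],0],[-0.1,[0,0,1.2],0]]' ; python3 to.py 522 -43.7 144 2.227
```

```text
clock: 17.3
eef_pos: [522.0, -43.5, 144.6]
eef_rot: [-3.141, -0.0, 2.227]
wrist_force: [-0.6, 0.0, -3.1]
finger_gap: 54.0
finger_force: 25.0
t 17.3 pos [521.98 -43.49 144.64] rpy [-3.1413e+00 -3.0000e-04  2.2273e+00] gap 54.0 F [-0.6  0.  -3.1] M [-0.03 -0.22  0.05] ff 25.0
shift cm [-0.018 -0.011  0.064] roll 0.004
```

```bash
python3 -m creep '[[-0.1,[0,0,0.1],0],[-0.1,[0,0,0.2],0],[-0.1,[0,0,0.3],0],[-0.1,[0,0,0.4],0],[-0.1,[0,0,0.4],0]]' ; python3 to.py 522 -43.7 126 2.227
```

```text
clock: 17.8
eef_pos: [522.2, -43.5, 140.9]
eef_rot: [3.141, 0.0, 2.227]
wrist_force: [0.5, 0.0, -2.1]
finger_gap: 53.9
finger_force: 25.0
t 17.8 pos [522.17 -43.45 140.92] rpy [3.1413e+00 1.0000e-04 2.2273e+00] gap 53.9 F [ 0.5  0.  -2.1] M [ 0.14 -0.34 -0.01] ff 25.0
shift cm [-0.009 -0.028  1.492] roll 0.004
```

```bash
python3 -m creep '[[-0.1,[0,0,0.1],0],[-0.1,[0,0,0.2],0],[-0.1,[0,0,0.3],0],[-0.1,[0,0,0.4],0],[-0.1,[0,0,0.5],0],[-0.1,[0,0,0.5],0]]' ; python3 to.py 522 -43.7 126 2.227
```

```text
clock: 18.4
eef_pos: [522.2, -43.4, 135.9]
eef_rot: [3.141, 0.0, 2.227]
wrist_force: [4.6, 2.1, -0.2]
finger_gap: 53.7
finger_force: 25.0
t 18.4 pos [522.24 -43.45 135.94] rpy [3.1412e+00 2.0000e-04 2.2274e+00] gap 53.7 F [ 4.6  2.1 -0.2] M [ 0.59 -1.13  0.03] ff 25.0
shift cm [-0.005 -0.035  0.994] roll 0.004
```

```bash
python3 -m creep '[[-0.1,[-0.01,0.05,0],0],[-0.1,[-0.01,0.05,0.1],0],[-0.1,[-0.01,0.05,0.2],0],[-0.1,[-0.01,0.05,0.3],0],[-0.1,[-0.01,0.05,0.3],0]]' ; python3 to.py 522 -43.7 126 2.227
```

```text
clock: 18.9
eef_pos: [522.3, -43.4, 132.5]
eef_rot: [-3.141, -0.0, 2.227]
wrist_force: [3.3, -0.5, -2.8]
finger_gap: 53.9
finger_force: 25.0
t 18.9 pos [522.27 -43.4  132.52] rpy [-3.1409e+00 -4.0000e-04  2.2272e+00] gap 53.9 F [ 3.3 -0.5 -2.8] M [ 0.11 -0.78  0.01] ff 25.0
shift cm [-0.008 -0.039  0.652] roll 0.003
```

```bash
python3 -m creep '[[-0.1,[0,0.02,0.1],0],[-0.1,[0,0.02,0.2],0],[-0.1,[0,0.02,0.3],0],[-0.1,[0,0.02,0.35],0],[-0.1,[0,0.02,0.35],0]]' ; python3 to.py 522 -43.7 126 2.227
```

```text
clock: 19.4
eef_pos: [522.6, -43.2, 129.3]
eef_rot: [-3.141, -0.0, 2.227]
wrist_force: [0.0, 0.4, 0.6]
finger_gap: 53.5
finger_force: 25.0
t 19.4 pos [522.58 -43.17 129.33] rpy [-3.1414e+00 -2.0000e-04  2.2273e+00] gap 53.5 F [0.  0.4 0.6] M [ 0.06 -0.31 -0.05] ff 25.0
shift cm [-0.006 -0.078  0.333] roll 0.004
```

Lateral force is gone. Now the last 3-4 mm.

```bash
python3 -m creep '[[-0.1,[0,0,0.1],0],[-0.1,[0,0,0.2],0],[-0.1,[0,0,0.25],0],[-0.1,[0,0,0.3],0],[-0.1,[0,0,0.3],0]]' ; python3 to.py 522 -43.7 125.7 2.227
```

```text
clock: 19.9
eef_pos: [522.6, -43.2, 126.3]
eef_rot: [-3.141, -0.0, 2.227]
wrist_force: [0.5, 0.3, 0.5]
finger_gap: 54.1
finger_force: 25.0
t 19.9 pos [522.63 -43.16 126.34] rpy [-3.1415e+00 -1.0000e-04  2.2273e+00] gap 54.1 F [0.5 0.3 0.5] M [ 0.02 -0.23 -0.02] ff 25.0
shift cm [-0.004 -0.083  0.064] roll 0.004
```

```bash
python3 -m creep '[[-0.1,[0,0,0.03],0],[-0.1,[0,0,0.06],0],[-0.1,[0,0,0.09],0],[-0.1,[0,0,0.09],0]]' ; python3 to.py 522 -43.7 125.7 2.227
```

```text
clock: 20.3
eef_pos: [522.7, -43.2, 125.7]
eef_rot: [3.142, 0.0, 2.227]
wrist_force: [0.3, 1.2, 5.3]
finger_gap: 53.7
finger_force: 25.0
t 20.3 pos [522.7  -43.17 125.72] rpy [3.1415e+00 1.0000e-04 2.2273e+00] gap 53.7 F [0.3 1.2 5.3] M [0.13 0.04 0.01] ff 25.0
shift cm [ 0.001 -0.088  0.002] roll 0.004
```

```bash
python3 -m creep '[[-0.1,[0,0,0.04],0],[-0.1,[0,0,0.07],0],[-0.1,[0,0,0.07],0]]' ; python3 to.py 522 -43.7 125.7 2.227
```

```text
clock: 20.6
eef_pos: [522.8, -43.2, 125.6]
eef_rot: [3.141, 0.0, 2.227]
wrist_force: [-3.8, -0.1, 12.0]
finger_gap: 53.8
finger_force: 25.0
t 20.6 pos [522.77 -43.18 125.59] rpy [3.1413e+00 4.0000e-04 2.2274e+00] gap 53.8 F [-3.8 -0.1 12. ] M [ 0.16  0.63 -0.1 ] ff 25.0
shift cm [ 0.006 -0.092 -0.011] roll 0.004
```

It's hard against the lower stone at the expected height. Releasing.

```bash
python3 -m creep '[[0.1,[0,0,0],0],[0.4,[0,0,-0.02],0],[0.4,[0,0,-0.02],0],[0.4,[0,0,-0.02],0],[0.4,[0,0,-2],0],[0.4,[0,0,-5],0],[0.4,[0,0,-9],0],[0.4,[0,0,-10],0],[0.4,[0,0,-10],0]]' ; python3 to.py 522 -43.7 125.7 2.227
```

```text
clock: 21.5
eef_pos: [523.1, -43.2, 225.9]
eef_rot: [3.14, 0.002, 2.227]
wrist_force: [0.1, -0.6, -0.9]
finger_gap: 65.4
finger_force: 0.0
t 21.5 pos [523.11 -43.22 225.93] rpy [3.1399e+00 1.8000e-03 2.2274e+00] gap 65.4 F [ 0.1 -0.6 -0.9] M [-0.02 -0.12  0.03] ff 0.0
shift cm [ 0.029 -0.117 10.023] roll 0.005
```

```bash
python3 -m creep '[[0.4,[-10,-10,-2],0],[0.4,[-20,-20,-2],0],[0.4,[-20,-20,-2],0],[0.4,[-20,-20,-2],0],[0.4,[-20,-20,-2],0],[0.4,[-20,-20,-2],0],[0.4,[-20,-20,-2],0],[0.4,[-20,-20,-2],0]]'
python3 - <<'E'
from h import *
a=avg("top",4);b=avg("scene",4)
cv2.imwrite("pics/end.png",np.hstack([cv2.resize(crop(a,350,250,32,8),(400,400)),cv2.resize(crop(b,363,246,32,8),(400,400))]))
np.save("a3.npy",a)
from r import *
from scipy.optimize import minimize
A=a.mean(2)
def occ(P): return occ_run(P-np.array([0,0,84.]).reshape(3,1,1)) if P.ndim==3 else occ_run(P-np.array([0,0,84.])[:,None])
w=(337,363,241,268)
c=lambda p:fit(A[w[2]:w[3],w[0]:w[1]],render("top",occ,p,(4.09,1.349),w,135,83,3,.6))[0]
p=np.array([522,-43.5,2.23]); r=minimize(c,p,method='Nelder-Mead',options=dict(initial_simplex=[p,p+[2,0,0],p+[0,2,0],p+[0,0,.1]],maxfev=60)); print(r.fun,r.x)
E
```

```text
clock: 22.3
eef_pos: [485.8, -323.7, 242.8]
eef_rot: [-3.141, -0.003, 2.226]
wrist_force: [0.2, 1.0, -0.8]
finger_gap: 65.8
finger_force: 0.0
14.738528313816415 [521.3106479  -43.30601778   2.22180515]
```

View pics/end.png

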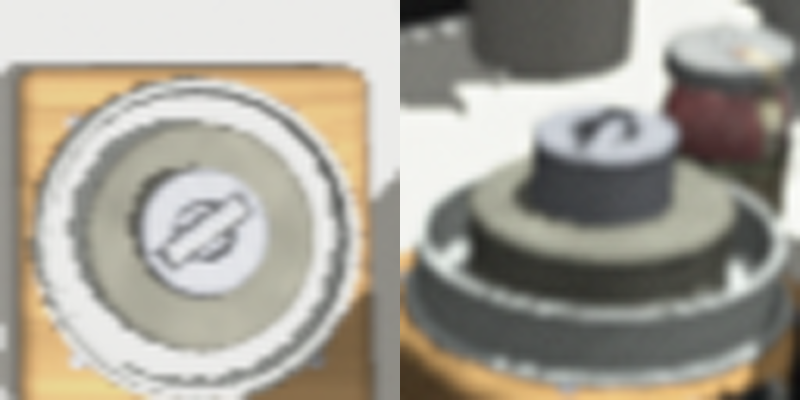

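The runner sits flat and level, and the key lies in the keyway at crop (205,230), just below the hub top. The jar hasn't moved. Handing in.

```bash
python3 -c "
from cell import manip
print(manip.sign_off())"
```

```text
the job is handed in; nothing more can be done
None
```

The key was seated in the spindle slot and released, and the upper stone was pressed home over it until it hit a hard stop at the expected height. I handed the job in about 23 s into the 72 s limit, but sign-off gave no verdict.

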